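# Show a rotor hub to the inspection camera above a scale bar

## Robot

A 7-joint arm with a two-finger parallel gripper is mounted at the origin on the work surface. World frame = base frame: x ahead of the robot, y to its left, z up, the work surface at z = 0. Lengths are in m, angles in rad, forces in N, time in s.
With the tool pointing down it reaches from about 0.425 to 0.875 m from the base axis. Payload 4.7 kg.
Tool frame: the origin (TCP) lies midway between the tips of the shut fingers; the grasp point (between the pads) lies 19 mm behind it; z points along the fingers, y is the line along which they close (so a half turn about z gives the same grasp; the last joint's range is limited). The gripper opens to 85 mm and grips with 20 to 120 N. Pads are 22 mm wide; open, the fingers measure 114 mm over their backs; the gripper's body (76 mm by 85 mm) begins 54 mm behind the grasp point. The pads swing forward as they close: fully open they stand 13 mm farther back than shut.
Start: joints at [1.314, 0.321, -0.07, 1.45, 0.023, 1.371, -0.057], TCP at [0.174, -0.626, 0.231] pointing down, gripper open.
Joint ranges: [-2.86, 2.86], [-0.3, 2.09], [-1.38, 1.24], [0.06, 2.45], [-1.56, 4.7], [0.09, 2.05], [-2.69, 2.69]. Speed limits (rad/s): [2.57, 2.57, 3.14, 3.14, 3.14, 3.14, 3.14].

## Interface

Orientations are given as a unit quaternion [w, x, y, z].
In Python, from bench import r, cams, ticket gives the robot as it stands.
- The arm moves only by the tool drive_tool, never from a script. Its argument "rows" is a list of rows, each an object with "delta_pos": the shift along the tool's x, y, z in mm, a list of three; "twist": the turn, a rotation vector about the tool's x, y, z in rad, a list of three; "jaw": the closure, from -1 (fully open) to 1 (shut). A call has exactly 5 rows; each row shifts and turns the commanded pose from where the row before left it, along the tool's axes as they then stand; what a row does not reach is not made up. A row lasts 1/10 s, in which the tool goes at most 50 mm and 8.59 degrees, less where a joint would pass 70% of its speed; a pose out of reach is approached as far as the arm can. A call with a gripper value outside its range is refused whole. The fingers move at their own pace and stop on an object; "force" is the grip in N (left out, the last holds). Time passes only in rows, so rows that do not move let the fingers close, or fill a call up. It gives the time, the measured TCP pose, the force, the opening and the grip force at its end, in the units of the state.
- r.sense(): the state, without advancing time (a new reading comes with each control period).
- cams.read_camera(name): name is "side" or "top" or "wrist"; returns (picture, depth): 480x640x3 uint8, red, green, blue; 480x640 float32, m along the optical axis (not along the pixel's ray), 0 where there is no reading.
- cams.camera_params(name): a dict with "fx", "fy", "cx", "cy" (pixels), "dist_coeffs" ([k1, k2, p1, p2, k3] as OpenCV has them; the pictures are not rectified), "R" (3x3) and "t" (3): a world point X has camera coordinates R X + t; the wrist camera has in their place "tool_from_camera" (4x4, takes a point from camera to tool coordinates, whose origin is the TCP and whose axes are the flange's). Camera axes: x right, y down, z forward; pixel columns grow to the right and rows downward; lengths in m; the calibration is good to about 2 mm. A picture is of the moment at which its call begins: read the wrist's pose just before it. camera_params takes no time and is no camera call.
- ticket.finish_job(): hands the job in; it is judged then, once.
The state is a dict: "clock": time; "joint_positions": joint angles; "dq": joint speeds; "joint_torque": joint torques, N m; "tcp_pos": TCP position; "ee_rot": TCP orientation; "ft_force": force on the tool from outside, world axes, zero at the start; "moment": the same for the moment, N m; "finger_gap": finger opening in m; "grip_force": force on a finger pad.
Only numpy, scipy, OpenCV 4.12 (cv2) and the standard library are available. Lean on these libraries where they do the work, as an engineer would, in place of code of your own. Each camera call takes 0.05 s, during which the arm holds its last target. There are 200 camera calls.

## Task

Set up the inspection picture of the plywood turbine hub: lay the black-striped aluminium scale bar across the two blue saddle posts in front of the camera, centred and sitting down in both saddles, and let go of it. Then pull the pale plywood hub with the red tooth out of its rack and hold it in the air straight above the bar, centred on the lens and level with it (about 15 mm clear of the bar), flat face square to the camera and red tooth uppermost. Finish while still holding the hub there, still, in the gripper; leave the other two hubs and everything else on the bench alone.

Things in the scene. Friction and masses are not known exactly. Their poses are not given: they have to be found in the camera images.
- station: Fixed inspection station: camera and two saddle posts on a black base plate 10 mm thick (x -60 to +230 mm, y +-110 mm). Origin at table level midway between the posts; x points from the posts to the camera, y along the line of posts, z up.
- saddle_l (a point): Middle of the saddle floor of the blue post at the station's y = +80 mm, 70 mm above the table. Each post is 51 mm (station x) by 20 mm (y) and ends in a U saddle open upward, 35 mm wide in x, with 12 mm high lips (tops at 82 mm) on both sides.
- saddle_r (a point): The same of the other, equal post, at the station's y = -80 mm.
- lens (a point): Front centre of the camera's black lens (44 mm in diameter), at the station's x = 150 mm, 165 mm above the table; it looks towards the station's -x. The grey camera behind it on a column is 70 mm wide, ends 225 mm from the posts' line and is 195 mm high.
- view_point (a point): Point on the lens axis, 150 mm in front of the lens and 165 mm above the table, straight above the middle between the saddles; its axes are the station's. The centre of the presented hub belongs here. The laid bar's centre belongs 85 mm below it.
- scale_bar: Aluminium scale bar with black stripes, 240 mm (x) x 25 mm (y) x 20 mm (z), about 180 g, lying loose on the table on a 25 mm wide face; origin at its centre, x along its length. Laid in the saddles its underside is at 70 mm and its top at 90 mm above the table.
- rack: Fixed dark wooden rack with three slots, 215 mm (x) x 100 mm (y), 35 mm high; origin under its centre. Slots run along y at x = -75, 0 and +75 mm, 15 mm wide, 25 mm deep, floor 10 mm above the table. One hub stands upright in each slot, in any order.
- ply_hub: Pale plywood hub: toothed disc 12 mm thick, 120 mm across (core 92 mm; 8 teeth 26 mm wide, 14 mm long), about 80 g, one tooth red. Origin at its centre, x along its axis (the thickness), z towards the red tooth. Stands upright in a rack slot, red tooth up, centre 70 mm and top 130 mm above the table; grip it across its thickness at the red tooth.
- green_hub: Green plastic hub, same shape and size as the plywood hub (8 teeth, 120 mm across, 12 mm thick), standing in a rack slot; origin at its centre, x along its axis. To be left alone.
- black_hub: Black plastic hub with 4 teeth (120 mm across, 12 mm thick), standing in a rack slot; origin at its centre, x along its axis. To be left alone.
- tape: Yellow and black tape measure, 60 x 36 mm, 56 mm high; origin under its centre. Bystander.
- file: Flat steel file with yellow handle, 320 mm long, 20 mm high, lying on the table; origin on its length at table level, blade towards its +x (to +170 mm), handle towards -x (to -150 mm). Bystander.
- drink: White drink bottle with blue cap, 68 mm in diameter, 190 mm tall; origin under its centre. Bystander.
- glue: Small jar with red cap, 56 mm in diameter, 90 mm tall; origin under its centre. Bystander.
- offcut: Plywood offcut 110 x 50 x 18 mm lying flat; origin under its centre. Bystander.
Not all that is in view belongs to the job. What is shaped like the scale_bar but green is not meant.

How it is judged:
On the way, in this order (a step that is already met when the one before it is completed fails the run):
1. The scale bar lies centred in both saddles, at rest and let go (x of scale_bar in the frame of view_point between -0.012 and 0.012 m and y of scale_bar in the frame of view_point between -0.03 and 0.03 m and z of scale_bar in the frame of view_point between -0.0895 and -0.0805 m and angle between the x axis of scale_bar and the y axis of station, either way round below 0.15 rad and linear speed of scale_bar below 0.02 m/s and contact force between the fingers and scale_bar below 0.1 N), for 0.2 s.
2. The plywood hub is lifted clear of its rack in the gripper, the bar still lying in the saddles (all of step 1 and height (world z) of ply_hub above 0.11 m and contact force between the fingers and ply_hub above 1 N), for 0.2 s.
At the end, for the whole second after the job is handed in: Bar let go in both saddles: within 12 mm across, 30 mm along, 4.5 mm in height, 0.15 rad. Plywood hub held still by the fingers, touching neither bar nor station: centre within 15 mm (height 12 mm) of view_point, axis within 0.15 rad of the lens axis, red tooth up within 0.2 rad (all of step 1 and x of ply_hub in the frame of view_point between -0.015 and 0.015 m and y of ply_hub in the frame of view_point between -0.015 and 0.015 m and z of ply_hub in the frame of view_point between -0.012 and 0.012 m and angle between the x axis of ply_hub and the x axis of station, either way round below 0.15 rad and angle between ply_hub's own z axis and vertical below 0.2 rad and linear speed of ply_hub below 0.02 m/s and angular speed of ply_hub below 0.2 rad/s and contact force between the fingers and ply_hub above 2 N and contact force between ply_hub and scale_bar below 0.05 N and contact force between ply_hub and station below 0.05 N); the arm keeps its last pose, push and grip.
It fails at once if One of the other two hubs is displaced by more than 20 mm (distance of any of green_hub, black_hub from where it was at the start of the episode above 0.02 m).
It fails at once if A bystander on the bench is displaced by more than 30 mm (distance of any of tape, file, drink, glue, offcut from where it was at the start of the episode above 0.03 m).
It also fails if it takes over 58 s, if anything falls off the work surface, if the arm or the gripper's body presses on something with over 40 N, if the wrist force passes 120 N, or if a joint passes its speed limit or range.

## Working session

There is one attempt and no reset: what is moved stays moved. The work goes in short steps, Python scripts to look and compute and a tool call to move; the robot and the scene stay as the last step left them, time stands still between calls to the robot, and variables do not carry over. Pictures are saved under pics/ and viewed, at most 10 in all, crops included, and the job is handed in when it is done.

Besides the shell and the picture viewer there is one more tool, called after "Emit:" as name(argument=value, ...), one argument or row to a line, values as JSON. drive_tool: Moves the arm, as the interface text tells. Its arguments: {"type":"object","properties":{"rows":{"type":"array","items":{"type":"object","properties":{"delta_pos":{"type":"array","items":{"type":"number"}},"twist":{"type":"array","items":{"type":"number"}},"jaw":{"type":"number"}}}},"force":{"type":"number"}},"required":["rows"]}

```bash
mkdir -p pics; cat > h.py <<'E'
import numpy as np, cv2, pickle
from bench import r, cams, ticket
from scipy.spatial.transform import Rotation as Ro
def rot(q): return Ro.from_quat([q[1],q[2],q[3],q[0]]).as_matrix()
def grab(n):
    s=r.sense(); im,d=cams.read_camera(n); p=cams.camera_params(n)
    if 'R' in p: R=np.array(p['R']);t=np.array(p['t'])
    else:
        T=np.array(p['tool_from_camera']);W=np.eye(4);W[:3,:3]=rot(s['ee_rot']);W[:3,3]=s['tcp_pos'];M=np.linalg.inv(W@T);R=M[:3,:3];t=M[:3,3]
    return dict(im=im,d=d,K=np.array([[p['fx'],0,p['cx']],[0,p['fy'],p['cy']],[0,0,1]]),D=np.array(p['dist_coeffs']),R=R,t=t)
def cloud(g):
    h,w=g['d'].shape;u,v=np.meshgrid(np.arange(w),np.arange(h))
    n=cv2.undistortPoints(np.stack([u,v],-1).reshape(-1,1,2).astype(float),g['K'],g['D']).reshape(h,w,2)
    P=np.concatenate([n,np.ones((h,w,1))],-1)*g['d'][...,None]
    return (P-g['t'])@g['R']
def ray(g,uv,z):  # pixel -> world at height z
    n=cv2.undistortPoints(np.array(uv,float).reshape(-1,1,2),g['K'],g['D']).reshape(-1,2)
    dd=np.c_[n,np.ones(len(n))]@g['R'];c=-g['R'].T@g['t']
    return c+dd*((z-c[2])/dd[:,2])[:,None]
def proj(g,X): return cv2.projectPoints(np.array(X,float).reshape(-1,3),cv2.Rodrigues(g['R'])[0],g['t'],g['K'],g['D'])[0].reshape(-1,2)
E
python3 - <<'E'
from h import *
G={n:grab(n) for n in('side','top','wrist')}
pickle.dump(G,open('g0.pkl','wb'))
for n in G: cv2.imwrite(f'pics/{n}0.png',G[n]['im'][...,::-1]); print(n,-G[n]['R'].T@G[n]['t'],G[n]['R'][2])
s=r.sense();print(s)
E
```

```text
side [0.10506661 0.65448686 0.94834251] [ 0.39444609 -0.57823609 -0.71418156]
top [ 0.41485391 -0.00952497  1.50481056] [ 0.08687543 -0.01085665 -0.99616002]
wrist [ 0.24734931 -0.60517683  0.37196614] [-0.29387855 -0.07949121 -0.95253165]
{'clock': 0.15, 'joint_positions': array([ 1.31408831,  0.32165344, -0.07009724,  1.45143064,  0.02258538,
        1.3708238 , -0.05686994]), 'dq': array([-0.00254574, -0.00267821,  0.00164258, -0.00334354, -0.0016676 ,
        0.00055288, -0.00129859]), 'joint_torque': array([-1.85296431e-04, -4.94096303e+01, -3.83013384e-01, -3.14684629e+01,
        1.30796010e-02,  8.24734918e-03,  5.58980744e-06]), 'tcp_pos': array([ 0.1737335 , -0.62590363,  0.23045638]), 'ee_rot': array([-7.51601262e-04,  9.90842254e-01,  1.35022379e-01, -1.38420971e-04]), 'ft_force': array([0.84132077, 0.1087164 , 0.25809788]), 'moment': array([-0.01316445,  0.02086618,  0.06421527]), 'grip_force': 0.0, 'finger_gap': 0.08559553482231884}
```

View pics/top0.png

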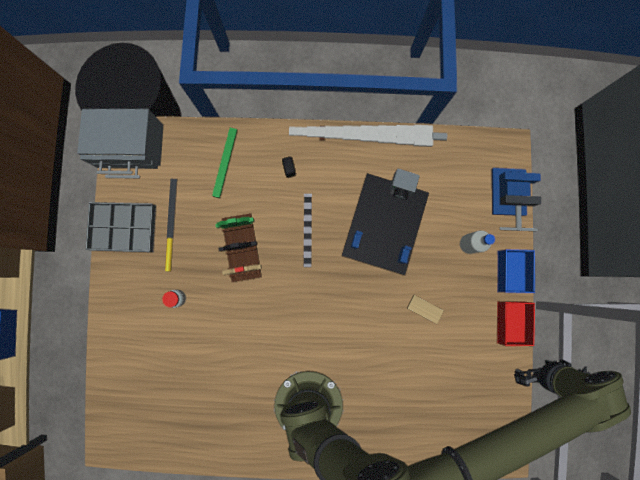

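View pics/side0.png

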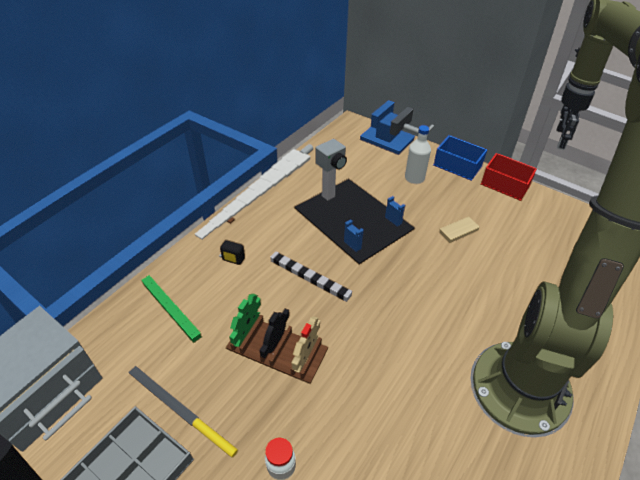

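Top view: the black-and-white striped bar is at (308,230), and the green lookalike is at (225,162). In the rack, green is at (237,222), black at (238,246) and the pale ply hub with the red tooth at (240,269). The station has blue posts at (357,240) and (406,255), with its camera at (404,183). The side view shows the same: bar (311,276), ply hub (307,345), posts (353,235) and (395,211).

```bash
python3 - <<'E'
from h import *
G=pickle.load(open('g0.pkl','rb'))
T,S=G['top'],G['side']
a=cv2.resize(T['im'][170:290,210:440],None,fx=3.4,fy=3.4,interpolation=cv2.INTER_CUBIC)[:, :782]
b=cv2.resize(S['im'][190:380,220:420],None,fx=3,fy=3,interpolation=cv2.INTER_CUBIC)
cv2.imwrite('pics/ctop.png',a[...,::-1]);cv2.imwrite('pics/cside.png',b[...,::-1])
for n in('top','side'):
    g=G[n];P=cloud(g);hsv=cv2.cvtColor(g['im'],cv2.COLOR_RGB2HSV);H,Sa,V=[hsv[...,i].astype(int) for i in range(3)]
    print(n,'table z',np.median(P[(P[...,2]<.03)&(g['d']>0)&(abs(P[...,0]-.5)<.15)&(abs(P[...,1])<.3)][:,2]))
    inb=(P[...,0]>.3)&(P[...,0]<.9)
    def rep(l,m):
        q=P[m&inb]; 
        if len(q)<4: print(l,len(q));return
        rc=cv2.minAreaRect((q[:,:2]*1000).astype(np.float32));print(l,len(q),'med',q[...].mean(0).round(4),'z',np.percentile(q[:,2],[5,50,95]).round(4),'rect',np.round(rc[0],1),np.round(rc[1],1),round(rc[2],1))
    z=P[...,2];x=P[...,0];y=P[...,1]
    rep('bar',(z>.012)&(z<.03)&(y>-.1)&(y<.08)&(x>.45)&(x<.78))
    rep('red',((H<8)|(H>172))&(Sa>150)&(z>.09)&(z<.16)&(y>.05)&(y<.4))
    rep('plytop',(H>12)&(H<28)&(V>120)&(z>.06)&(z<.15)&(y>.05)&(y<.35))
    rep('green',(H>40)&(H<80)&(Sa>120)&(z>.05)&(y>.05)&(y<.35))
    blue=(H>100)&(H<125)&(Sa>120)&(y<-.05)&(y>-.45)&(z>.05)&(z<.1)&(x<.75)
    n_,lab,st,c=cv2.connectedComponentsWithStats((blue&inb).astype(np.uint8))
    for k in range(1,n_):
        if st[k,4]>15: rep('blue',lab==k); rep(' lips',(lab==k)&(z>.078))
    rep('plate',(z>.004)&(z<.016)&(V<70)&(y<-.05)&(y>-.45))
    rep('rack',(z>.025)&(z<.042)&(y>.05)&(y<.35)&(V<130)&(Sa>60))
    rep('cam',(z>.18)&(z<.21)&(y<-.1)&(y>-.4)&(x<.85))
E
```

```text
top table z 0.0011617777503163255
bar 581 med [0.5718 0.0203 0.0198] z [0.0145 0.0198 0.0251] rect [603.3  25.5] [302.9  56.6] 9.9
red 37 med [0.4345 0.2191 0.1292] z [0.1241 0.1295 0.1335] rect [434.6 220.1] [11.9 24.6] 8.0
plytop 113 med [0.4372 0.2167 0.107 ] z [0.0806 0.1114 0.1223] rect [468.5 262.7] [191.5  94.9] 51.8
green 223 med [0.5804 0.2449 0.1033] z [0.0607 0.1089 0.1318] rect [581.4 248.4] [ 13.3 116.3] 12.2
blue 110 med [ 0.5394 -0.1364  0.0729] z [0.0628 0.0713 0.0838] rect [ 539.6 -137.2] [20.  51.4] 74.5
 lips 33 med [ 0.5396 -0.137   0.0815] z [0.0783 0.0807 0.0866] rect [ 539.2 -137.2] [18.6 50.9] 72.8
blue 126 med [ 0.4962 -0.2878  0.0711] z [0.0585 0.07   0.083 ] rect [ 495.8 -289. ] [21.2 51.5] 74.3
 lips 32 med [ 0.4955 -0.2884  0.081 ] z [0.0782 0.0806 0.0853] rect [ 496.  -289.3] [20.8 51. ] 74.2
plate 4614 med [ 0.5969 -0.2322  0.0095] z [0.0051 0.0094 0.0143] rect [ 600.4 -236.5] [217.9 288.2] 74.2
rack 363 med [0.5089 0.2273 0.0341] z [0.0276 0.0342 0.0403] rect [606.2 219.3] [227.7 401.4] 75.9
cam 539 med [ 0.7017 -0.2636  0.1926] z [0.1822 0.1936 0.1983
[... 480 characters left out ...]
[ 0.4928 -0.2861  0.0674] z [0.051  0.0686 0.0834] rect [ 492.5 -290.8] [23.5 52.9] 75.7
 lips 26 med [ 0.4916 -0.2884  0.0822] z [0.079  0.0818 0.0851] rect [ 493.1 -288.8] [18.  50.2] 74.0
blue 229 med [ 0.5362 -0.134   0.0699] z [0.0538 0.0701 0.0843] rect [ 537.  -137.5] [24.3 52.7] 75.0
 lips 52 med [ 0.5383 -0.1368  0.0827] z [0.0788 0.0832 0.0854] rect [ 538.1 -135.8] [21.5 52.2] 72.8
plate 4313 med [ 0.591  -0.2281  0.0111] z [0.0077 0.0111 0.0142] rect [ 596.5 -235.4] [220.7 289.7] 74.3
rack 831 med [0.5208 0.2258 0.0338] z [0.0268 0.0342 0.0397] rect [607.  203.7] [172.4 417. ] 72.7
cam 441 med [ 0.6974 -0.2599  0.1915] z [0.1825 0.1932 0.1968] rect [ 696.4 -263.2] [72.9 82.9] 73.3
```

View pics/ctop.png

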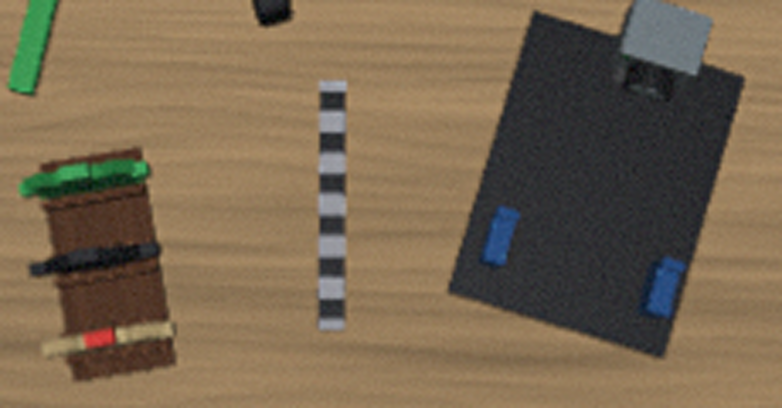

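View pics/cside.png

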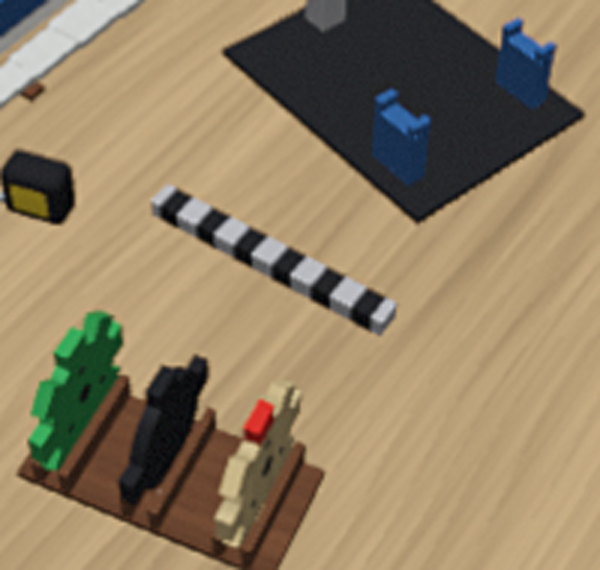

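The crops confirm it. The striped bar spans ctop (319–346, 82–329) and is the black-and-white one, not the green strip. The ply hub (pale, red tooth at ctop (99,338)) stands in the slot nearest the robot. Next I refine the bar, the hub and the view point, then plan the first moves.

```bash
cat >> h.py <<'E'
def yaw(q): R=rot(q);return np.degrees(np.arctan2(R[1,0],R[0,0]))
def plan(way,start=None):
    """way: list of (x,y,z mm,yaw deg,ncalls); prints rows in tool axes, starting at measured or given pose"""
    if start is None:
        s=r.sense();p=np.array(s['tcp_pos'])*1e3;w=yaw(s['ee_rot'])
        print('now',p.round(1),round(w,2),'tilt',rot(s['ee_rot'])[:,2].round(4))
    else: p=np.array(start[:3],float);w=start[3]
    for *q,n in way:
        q=np.array(q,float);m=5*n;dp=(q[:3]-p)/m;dw=(q[3]-w)/m
        print('->',q,'step mm',np.linalg.norm(dp).round(1),'deg',round(dw,2),'twist z',round(-np.radians(dw),4))
        for i in range(m):
            a=np.radians(w+dw*i);X=np.array([np.cos(a),np.sin(a)]);Y=np.array([np.sin(a),-np.cos(a)])
            print('  ',i,[round(float(v),1) for v in(dp[:2]@X,dp[:2]@Y,-dp[2])])
            if abs(dw)<1e-6: break
        p=q[:3];w=q[3]
E
python3 - <<'E'
from h import *
G=pickle.load(open('g0.pkl','rb'))
for n in('top','side'):
    P=cloud(G[n]);z=P[...,2];x=P[...,0];y=P[...,1]
    m=(z>.015)&(z<.026)&(y>-.01)&(y<.055)&(x>.45)&(x<.75)
    q=P[m];rc=cv2.minAreaRect((q[:,:2]*1000).astype(np.float32));print(n,len(q),q.mean(0),rc, np.median(q[:,2]))
g=G['top'];f=lambda u,v:(210+(u+.5)/3.4-.5,170+(v+.5)/3.4-.5)
print(ray(g,[f(333,81),f(331.5,330),f(319,205),f(346,205)],.02).round(4))
print(ray(g,[f(83,330),f(116,329),f(84,348),f(117,346)],.13).round(4))
plan([(592,20,230,0,4),(592,20,110,0,1)])
E
```

```text
top 519 [0.56990687 0.01996178 0.01997112] ((571.1883544921875, 19.870105743408203), (236.9372100830078, 23.092838287353516), 1.6732189655303955) 0.019907944629033513
side 796 [0.56547454 0.02062241 0.02053967] ((569.9767456054688, 19.590465545654297), (239.80673217773438, 28.91620635986328), 1.4572532176971436) 0.020635906113420456
[[0.6905 0.023  0.02  ]
 [0.4506 0.0175 0.02  ]
 [0.5698 0.0329 0.02  ]
 [0.5705 0.0071 0.02  ]]
[[0.4418 0.2349 0.13  ]
 [0.4435 0.2057 0.13  ]
 [0.4259 0.2334 0.13  ]
 [0.4286 0.2042 0.13  ]]
now [ 173.7 -625.9  230.5] 15.52 tilt [-5.0e-04  1.5e-03 -1.0e+00]
-> [592.  20. 230.   0.] step mm 38.5 deg -0.78 twist z 0.0135
   0 [28.8, -25.5, 0.0]
   1 [28.4, -25.9, 0.0]
   2 [28.1, -26.3, 0.0]
   3 [27.7, -26.7, 0.0]
   4 [27.4, -27.0, 0.0]
   5 [27.0, -27.4, 0.0]
   6 [26.6, -27.8, 0.0]
   7 [26.2, -28.1, 0.0]
   8 [25.9, -28.5, 0.0]
   9 [25.5, -28.8, 0.0]
   10 [25.1, -29.2, 0.0]
   11 [24.7, -29.5, 0.0]
   12 [24.3, -29.8, 0.0]
   13 [23.9, -30.2, 0.0]
   14 [23.5, -30.5, 0.0]
   15 [23.1, -30.8, 0.0]
   16 [22.6, -31.1, 0.0]
   17 [22.2, -31.4, 0.0]
   18 [21.8, -31.7, 0.0]
   19 [21.3, -32.0, 0.0]
-> [592.  20. 110.   0.] step mm 24.0 deg 0.0 twist z -0.0
   0 [0.0, 0.0, 24.0]
```

Emit:
drive_tool(
  rows=[
    {"delta_pos": [27.7, -25.8, 0], "twist": [0, 0, 0], "jaw": -1},
    {"delta_pos": [27.7, -25.8, 0], "twist": [0, 0, 0], "jaw": -1},
    {"delta_pos": [27.7, -25.8, 0], "twist": [0, 0, 0], "jaw": -1},
    {"delta_pos": [27.7, -25.8, 0], "twist": [0, 0, 0], "jaw": -1},
    {"delta_pos": [27.7, -25.8, 0], "twist": [0, 0, 0], "jaw": -1},
  ],
  force=60,
)

```text
clock: 0.65
tcp_pos: [0.2733, -0.4634, 0.231]
ee_rot: [-0.0, 0.991, 0.135, -0.0]
ft_force: [0.3, 0.3, 0.1]
finger_gap: 0.0855
grip_force: 0.0
```

Emit:
drive_tool(
  rows=[
    {"delta_pos": [27.7, -25.8, 0], "twist": [0, 0, 0], "jaw": -1},
    {"delta_pos": [27.7, -25.8, 0], "twist": [0, 0, 0], "jaw": -1},
    {"delta_pos": [27.7, -25.8, 0], "twist": [0, 0, 0], "jaw": -1},
    {"delta_pos": [27.7, -25.8, 0], "twist": [0, 0, 0], "jaw": -1},
    {"delta_pos": [27.7, -25.8, 0], "twist": [0, 0, 0], "jaw": -1},
  ],
)

```text
clock: 1.15
tcp_pos: [0.3722, -0.3021, 0.2312]
ee_rot: [0.0, 0.991, 0.135, -0.0]
ft_force: [0.1, -0.1, 0.2]
finger_gap: 0.0853
grip_force: 0.0
```

Emit:
drive_tool(
  rows=[
    {"delta_pos": [27.7, -25.8, 0], "twist": [0, 0, 0], "jaw": -1},
    {"delta_pos": [27.7, -25.8, 0], "twist": [0, 0, 0], "jaw": -1},
    {"delta_pos": [27.7, -25.8, 0], "twist": [0, 0, 0], "jaw": -1},
    {"delta_pos": [27.7, -25.8, 0], "twist": [0, 0, 0], "jaw": -1},
    {"delta_pos": [27.7, -25.8, 0], "twist": [0, 0, 0], "jaw": -1},
  ],
)

```text
clock: 1.65
tcp_pos: [0.4711, -0.1409, 0.2312]
ee_rot: [0.0, 0.991, 0.135, -0.0]
ft_force: [1.0, -0.7, -0.5]
finger_gap: 0.0855
grip_force: 0.0
```

Emit:
drive_tool(
  rows=[
    {"delta_pos": [27.7, -25.8, 0], "twist": [0, 0, 0], "jaw": -1},
    {"delta_pos": [27.7, -25.8, 0], "twist": [0, 0, 0], "jaw": -1},
    {"delta_pos": [27.7, -25.8, 0], "twist": [0, 0, 0], "jaw": -1},
    {"delta_pos": [27.7, -25.8, 0], "twist": [0, 0, 0], "jaw": -1},
    {"delta_pos": [27.7, -25.8, 0], "twist": [0, 0, 0], "jaw": -1},
  ],
)

```text
clock: 2.15
tcp_pos: [0.5701, 0.0202, 0.2311]
ee_rot: [0.0, 0.991, 0.135, -0.0]
ft_force: [0.1, 0.0, -0.5]
finger_gap: 0.0852
grip_force: 0.0
```

Emit:
drive_tool(
  rows=[
    {"delta_pos": [0, 0, 15], "twist": [0, 0, 0.049], "jaw": -1},
    {"delta_pos": [0, 0, 15], "twist": [0, 0, 0.049], "jaw": -1},
    {"delta_pos": [0, 0, 15], "twist": [0, 0, 0.049], "jaw": -1},
    {"delta_pos": [0, 0, 15], "twist": [0, 0, 0.049], "jaw": -1},
    {"delta_pos": [0, 0, 0], "twist": [0, 0, 0.049], "jaw": -1},
  ],
)

```text
clock: 2.65
tcp_pos: [0.5679, 0.0188, 0.1686]
ee_rot: [-0.0, 1.0, 0.012, -0.002]
ft_force: [-0.1, -0.3, -0.8]
finger_gap: 0.0855
grip_force: 0.0
```

```bash
python3 - <<'E'
from h import *
g=grab('wrist');pickle.dump(g,open('g1.pkl','wb'));cv2.imwrite('pics/w1.png',g['im'][...,::-1])
P=cloud(g);z=P[...,2];x=P[...,0];y=P[...,1]
q=P[(z>.014)&(z<.026)&(abs(y-.02)<.035)&(abs(x-.57)<.14)]
rc=cv2.minAreaRect((q[:,:2]*1000).astype(np.float32));print(len(q),q.mean(0),rc,np.median(q[:,2]),np.percentile(q[:,1],[2,98]),np.percentile(q[:,0],[1,99]))
plan([(570,20,60,1.4,1),(570,20,4,1.4,1)])
E
```

```text
10189 [0.58071718 0.02023604 0.01923173] ((565.9663696289062, 19.824474334716797), (240.4697265625, 25.82529067993164), 1.4010816812515259) 0.019231077992017585 [0.00709026 0.03338259] [0.44987267 0.68456254]
now [568.5  18.9 169.6] 1.27 tilt [-3.1e-03  1.0e-04 -1.0e+00]
-> [570.   20.   60.    1.4] step mm 21.9 deg 0.03 twist z -0.0005
   0 [0.3, -0.2, 21.9]
   1 [0.3, -0.2, 21.9]
   2 [0.3, -0.2, 21.9]
   3 [0.3, -0.2, 21.9]
   4 [0.3, -0.2, 21.9]
-> [570.   20.    4.    1.4] step mm 11.2 deg 0.0 twist z -0.0
   0 [0.0, 0.0, 11.2]
```

View pics/w1.png

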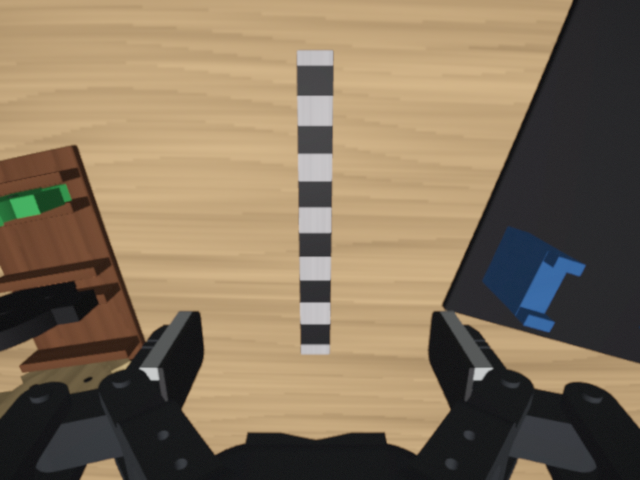

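The wrist view shows the whole bar at (298–333, 50–354), centred between the fingers; its top measures 19–20 mm, width 25.8 mm and length 240 mm, as given.

Emit:
drive_tool(
  rows=[
    {"delta_pos": [0.2, -0.2, 28], "twist": [0, 0, 0], "jaw": -1},
    {"delta_pos": [0.2, -0.2, 28], "twist": [0, 0, 0], "jaw": -1},
    {"delta_pos": [0.2, -0.2, 28], "twist": [0, 0, 0], "jaw": -1},
    {"delta_pos": [0.2, -0.2, 28], "twist": [0, 0, 0], "jaw": -1},
    {"delta_pos": [0.2, -0.2, 24], "twist": [0, 0, 0], "jaw": -0.5},
  ],
)

```text
clock: 3.2
tcp_pos: [0.5702, 0.0199, 0.034]
ee_rot: [0.0, 1.0, 0.013, -0.0]
ft_force: [0.0, -0.5, 0.4]
finger_gap: 0.0735
grip_force: 0.0
```

Emit:
drive_tool(
  rows=[
    {"delta_pos": [0, 0, 10], "twist": [0, 0, 0], "jaw": -0.5},
    {"delta_pos": [0, 0, 10], "twist": [0, 0, 0], "jaw": -0.5},
    {"delta_pos": [0, 0, 5], "twist": [0, 0, 0], "jaw": -0.5},
    {"delta_pos": [0, 0, 0], "twist": [0, 0, 0], "jaw": -0.2},
    {"delta_pos": [0, 0, 0], "twist": [0, 0, 0], "jaw": -0.2},
  ],
)

```text
clock: 3.7
tcp_pos: [0.5714, 0.0201, 0.0112]
ee_rot: [0.0, 1.0, 0.013, 0.001]
ft_force: [0.3, -0.0, 0.5]
finger_gap: 0.0513
grip_force: 0.0
```

Emit:
drive_tool(
  rows=[
    {"delta_pos": [0, 0, 3], "twist": [0, 0, 0], "jaw": -0.2},
    {"delta_pos": [0, 0, 3], "twist": [0, 0, 0], "jaw": 0.2},
    {"delta_pos": [0, 0, 0], "twist": [0, 0, 0], "jaw": 0.7},
    {"delta_pos": [0, 0, 0], "twist": [0, 0, 0], "jaw": 1},
    {"delta_pos": [0, 0, 0], "twist": [0, 0, 0], "jaw": 1},
  ],
)

```text
clock: 4.2
tcp_pos: [0.5706, 0.0201, 0.0043]
ee_rot: [0.0, 1.0, 0.013, -0.0]
ft_force: [-0.3, -0.2, -0.2]
finger_gap: 0.0234
grip_force: 61.4
```

Emit:
drive_tool(
  rows=[
    {"delta_pos": [0, 0, 0], "twist": [0, 0, 0], "jaw": 1},
    {"delta_pos": [0, 0, 0], "twist": [0, 0, 0], "jaw": 1},
    {"delta_pos": [0, 0, 0], "twist": [0, 0, 0], "jaw": 1},
    {"delta_pos": [0, 0, -5], "twist": [0, 0, 0], "jaw": 1},
    {"delta_pos": [0, 0, -10], "twist": [0, 0, 0], "jaw": 1},
  ],
)

```text
clock: 4.7
tcp_pos: [0.5695, 0.0201, 0.0187]
ee_rot: [-0.0, 1.0, 0.013, -0.001]
ft_force: [-0.5, -0.2, -2.7]
finger_gap: 0.0233
grip_force: 61.0
```

Emit:
drive_tool(
  rows=[
    {"delta_pos": [0, 0, -20], "twist": [0, 0, 0], "jaw": 1},
    {"delta_pos": [0, 0, -35], "twist": [0, 0, 0], "jaw": 1},
    {"delta_pos": [0, 0, -40], "twist": [0, 0, 0], "jaw": 1},
    {"delta_pos": [0, 0, -35], "twist": [0, 0, 0], "jaw": 1},
    {"delta_pos": [0, 0, -20], "twist": [0, 0, 0], "jaw": 1},
  ],
)

```text
clock: 5.2
tcp_pos: [0.5719, 0.0206, 0.1734]
ee_rot: [0.0, 1.0, 0.013, 0.002]
ft_force: [1.0, -1.4, -2.4]
finger_gap: 0.0234
grip_force: 61.1
```

Emit:
drive_tool(
  rows=[
    {"delta_pos": [0, 0, 0], "twist": [0, 0, -0.07], "jaw": 1},
    {"delta_pos": [0, 0, 0], "twist": [0, 0, -0.12], "jaw": 1},
    {"delta_pos": [0, 0, 0], "twist": [0, 0, -0.14], "jaw": 1},
    {"delta_pos": [0, 0, 0], "twist": [0, 0, -0.14], "jaw": 1},
    {"delta_pos": [0, 0, 0], "twist": [0, 0, -0.14], "jaw": 1},
  ],
)

```text
clock: 5.7
tcp_pos: [0.5704, 0.0202, 0.1699]
ee_rot: [0.0, 0.949, 0.315, 0.0]
ft_force: [0.3, -0.5, -1.9]
finger_gap: 0.0232
grip_force: 61.0
```

Emit:
drive_tool(
  rows=[
    {"delta_pos": [0, 0, 0], "twist": [0, 0, -0.14], "jaw": 1},
    {"delta_pos": [0, 0, 0], "twist": [0, 0, -0.14], "jaw": 1},
    {"delta_pos": [0, 0, 0], "twist": [0, 0, -0.14], "jaw": 1},
    {"delta_pos": [0, 0, 0], "twist": [0, 0, -0.14], "jaw": 1},
    {"delta_pos": [0, 0, 0], "twist": [0, 0, -0.1], "jaw": 1},
  ],
)

```text
clock: 6.2
tcp_pos: [0.5704, 0.0202, 0.1699]
ee_rot: [0.0, 0.796, 0.606, -0.0]
ft_force: [-0.2, 0.3, -2.6]
finger_gap: 0.0234
grip_force: 61.0
```

Emit:
drive_tool(
  rows=[
    {"delta_pos": [-12, 1, 0], "twist": [0, 0, 0], "jaw": 1},
    {"delta_pos": [-24, 1, 0], "twist": [0, 0, 0], "jaw": 1},
    {"delta_pos": [-28, 1.5, 0], "twist": [0, 0, 0], "jaw": 1},
    {"delta_pos": [-28, 1.5, 0], "twist": [0, 0, 0], "jaw": 1},
    {"delta_pos": [-28, 1.5, 0], "twist": [0, 0, 0], "jaw": 1},
  ],
)

```text
clock: 6.7
tcp_pos: [0.5435, -0.0992, 0.1697]
ee_rot: [0.0, 0.798, 0.602, -0.0]
ft_force: [-0.4, -1.2, -1.9]
finger_gap: 0.0235
grip_force: 61.0
```

Emit:
drive_tool(
  rows=[
    {"delta_pos": [-28, 1.5, 0], "twist": [0, 0, 0], "jaw": 1},
    {"delta_pos": [-28, 1.5, 0], "twist": [0, 0, 0], "jaw": 1},
    {"delta_pos": [-28, 1.5, 0], "twist": [0, 0, 0], "jaw": 1},
    {"delta_pos": [-22, 1, 0], "twist": [0, 0, 0], "jaw": 1},
    {"delta_pos": [-12, 0, 0], "twist": [0, 0, 0], "jaw": 1},
  ],
)

```text
clock: 7.2
tcp_pos: [0.5161, -0.2157, 0.1695]
ee_rot: [0.0, 0.799, 0.601, -0.001]
ft_force: [-0.0, -0.4, -2.5]
finger_gap: 0.0234
grip_force: 61.0
```

```bash
python3 - <<'E'
from h import *
s=r.sense();print(s['tcp_pos'],yaw(s['ee_rot']))
ys=np.radians(74.2);Y=np.array([np.cos(ys),np.sin(ys)]);X=np.array([Y[1],-Y[0]]);c=np.array([.517,-.2125])
for n in('top','side'):
    g=grab(n);P=cloud(g);z=P[...,2];q=P[...,:2]-c;u=q@X;v=q@Y;hsv=cv2.cvtColor(g['im'],cv2.COLOR_RGB2HSV)
    grey=(hsv[...,1]<60)
    m=(z>.175)&(z<.196)&(abs(u)<.05)&(abs(v)<.15)&grey
    for lo,hi in((-.15,-.06),(.06,.15)):
        k=m&(v>lo)&(v<hi);print(n,'end',k.sum(),'u',np.percentile(u[k],[3,50,97]).round(4),'v',np.percentile(v[k],[1,99]).round(4),'z',np.median(z[k]).round(4))
E
```

```text
[ 0.51611564 -0.21574108  0.16948891] 73.89316790558262Traceback (most recent call last):
  File "<stdin>", line 9, in <module>
    return _quantile_unchecked(
        a, q, axis, out, overwrite_input, method, keepdims, weights)
    return _ureduce(a,
                    func=_quantile_ureduce_func,
    ...<5 lines>...
                    overwrite_input=overwrite_input,
                    method=method)
    r = func(a, **kwargs)
    result = _quantile(arr,
                       quantiles=q,
    ...<2 lines>...
                       out=out,
                       weights=wgt)
    slices_having_nans = np.isnan(arr[-1, ...])
                                  ~~~^^^^^^^^^
IndexError: index -1 is out of bounds for axis 0 with size 0
```

Emit:
drive_tool(
  rows=[
    {"delta_pos": [1, 0, 12], "twist": [0, 0, -0.005], "jaw": 1},
    {"delta_pos": [1, 0, 20], "twist": [0, 0, 0], "jaw": 1},
    {"delta_pos": [1, 0, 20], "twist": [0, 0, 0], "jaw": 1},
    {"delta_pos": [0, 0, 13], "twist": [0, 0, 0], "jaw": 1},
    {"delta_pos": [0, 0, 0], "twist": [0, 0, 0], "jaw": 1},
  ],
)

```text
clock: 7.75
tcp_pos: [0.517, -0.2072, 0.1019]
ee_rot: [-0.002, 0.795, 0.606, -0.001]
ft_force: [0.1, -0.1, -2.4]
finger_gap: 0.0234
grip_force: 60.9
```

```bash
python3 - <<'E'
from h import *
s=r.sense();print(s['tcp_pos'],yaw(s['ee_rot']))
ys=np.radians(74.2);Y=np.array([np.cos(ys),np.sin(ys)]);X=np.array([Y[1],-Y[0]]);c=np.array([.517,-.2125])
a=[]
for n in('side','wrist'):
    g=grab(n);P=cloud(g);z=P[...,2];q=P[...,:2]-c;u=q@X;v=q@Y;hsv=cv2.cvtColor(g['im'],cv2.COLOR_RGB2HSV)
    cv2.imwrite(f'pics/p_{n}.png',g['im'][...,::-1]);a.append(g['im'])
    blue=(hsv[...,1]>120)&(abs(hsv[...,0].astype(int)-112)<14)
    top=(z>.112)&(z<.13)&(abs(u)<.05)&(abs(v)<.15)&~blue
    lip=blue&(z>.076)&(z<.09)&(abs(u)<.05)
    for l,m in(('bar',top),('lip',lip)):
      for lo,hi in((-.15,-.06),(.06,.15)):
        k=m&(v>lo)&(v<hi)
        if k.sum()>5: print(n,l,k.sum(),'u',np.percentile(u[k],[3,50,97]).round(4),'v',np.percentile(v[k],[1,99]).round(4),'z',np.percentile(z[k],[5,50,95]).round(4))
cv2.imwrite('pics/p.png',np.hstack([cv2.resize(a[0][170:290,300:440],(400,343),interpolation=cv2.INTER_CUBIC),cv2.resize(a[1],(400,300))[:, :] if 0 else cv2.copyMakeBorder(cv2.resize(a[1],(400,300)),0,43,0,0,cv2.BORDER_CONSTANT)])[...,::-1])
E
```

```text
[ 0.51701352 -0.20721894  0.10192814] 74.65067401863053
side bar 89 u [-0.0148 -0.0069  0.0101] v [-0.1168 -0.0633] z [0.1135 0.1169 0.1193]
side bar 209 u [-0.0153 -0.0035  0.0107] v [0.0608 0.1237] z [0.1137 0.1185 0.1209]
side lip 19 u [-0.027  -0.0245 -0.0173] v [-0.0898 -0.0718] z [0.0764 0.0814 0.0845]
side lip 30 u [-0.0272 -0.0226 -0.0184] v [0.0667 0.088 ] z [0.0775 0.0821 0.0844]
wrist bar 15453 u [-0.0142 -0.0023  0.0096] v [0.0606 0.114 ] z [0.1173 0.1184 0.1196]
wrist lip 254 u [-0.0236  0.016   0.0217] v [-0.0766 -0.072 ] z [0.0766 0.0799 0.0817]
wrist lip 2108 u [-0.027   0.0154  0.023 ] v [0.0674 0.0867] z [0.0795 0.081  0.0821]
```

View pics/p.png

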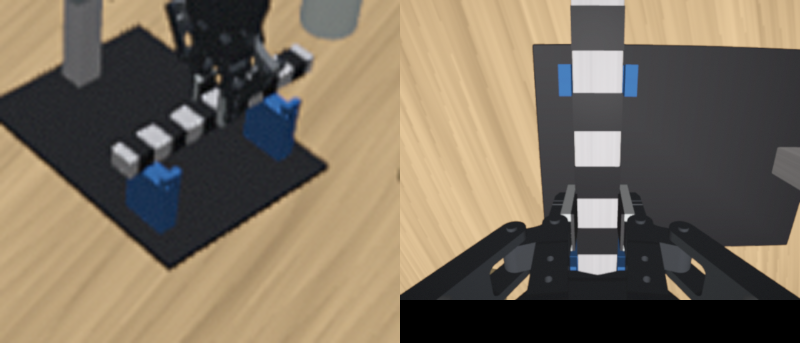

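Left (side view): the bar is above both blue posts. Right (wrist view): it is centred between the far post's lips (558–570 and 624–637, at row 80). Measured across, bar and lips agree within 1 mm; I shift 5 mm along the bar and lower it.

Emit:
drive_tool(
  rows=[
    {"delta_pos": [-3, 0, 5], "twist": [0, 0, 0.006], "jaw": 1},
    {"delta_pos": [-2, 0, 9], "twist": [0, 0, 0], "jaw": 1},
    {"delta_pos": [0, 0, 8], "twist": [0, 0, 0], "jaw": 1},
    {"delta_pos": [0, 0, 4], "twist": [0, 0, 0], "jaw": 1},
    {"delta_pos": [0, 0, 1.5], "twist": [0, 0, 0], "jaw": 1},
  ],
)

```text
clock: 8.35
tcp_pos: [0.5165, -0.214, 0.076]
ee_rot: [-0.001, 0.798, 0.603, -0.0]
ft_force: [-0.4, 0.2, -2.4]
finger_gap: 0.0235
grip_force: 61.0
```

Emit:
drive_tool(
  rows=[
    {"delta_pos": [0, 0, 0.5], "twist": [0, 0, 0], "jaw": 1},
    {"delta_pos": [0, 0, 0], "twist": [0, 0, 0], "jaw": 1},
    {"delta_pos": [0, 0, 0], "twist": [0, 0, 0], "jaw": 1},
    {"delta_pos": [0, 0, 0], "twist": [0, 0, 0], "jaw": 1},
    {"delta_pos": [0, 0, 0], "twist": [0, 0, 0], "jaw": 1},
  ],
)

```text
clock: 8.85
tcp_pos: [0.5171, -0.2142, 0.0765]
ee_rot: [0.0, 0.798, 0.603, 0.0]
ft_force: [-0.1, -0.0, -1.0]
finger_gap: 0.0236
grip_force: 61.0
```

Emit:
drive_tool(
  rows=[
    {"delta_pos": [0, 0, 1], "twist": [0, 0, 0], "jaw": 1},
    {"delta_pos": [0, 0, 0.5], "twist": [0, 0, 0], "jaw": 1},
    {"delta_pos": [0, 0, 0], "twist": [0, 0, 0], "jaw": 1},
    {"delta_pos": [0, 0, 0], "twist": [0, 0, 0], "jaw": 1},
    {"delta_pos": [0, 0, 0], "twist": [0, 0, 0], "jaw": 1},
  ],
)

```text
clock: 9.35
tcp_pos: [0.517, -0.2142, 0.0748]
ee_rot: [-0.0, 0.798, 0.603, -0.0]
ft_force: [-0.3, -0.2, -2.4]
finger_gap: 0.0236
grip_force: 61.0
```

Emit:
drive_tool(
  rows=[
    {"delta_pos": [0, 0, 1], "twist": [0, 0, 0], "jaw": 1},
    {"delta_pos": [0, 0, 0], "twist": [0, 0, 0], "jaw": 1},
    {"delta_pos": [0, 0, 0], "twist": [0, 0, 0], "jaw": 1},
    {"delta_pos": [0, 0, 0], "twist": [0, 0, 0], "jaw": 1},
    {"delta_pos": [0, 0, 0], "twist": [0, 0, 0], "jaw": 1},
  ],
)

```text
clock: 9.85
tcp_pos: [0.5171, -0.2142, 0.0743]
ee_rot: [0.0, 0.798, 0.603, -0.0]
ft_force: [-2.7, 1.6, 5.5]
finger_gap: 0.0236
grip_force: 61.8
```

Touching down on the saddles (+5.5 N). Release and rise.

Emit:
drive_tool(
  rows=[
    {"delta_pos": [0, 0, 0], "twist": [0, 0, 0], "jaw": 0.3},
    {"delta_pos": [0, 0, 0], "twist": [0, 0, 0], "jaw": 0},
    {"delta_pos": [0, 0, 0], "twist": [0, 0, 0], "jaw": -0.3},
    {"delta_pos": [0, 0, 0], "twist": [0, 0, 0], "jaw": -0.3},
    {"delta_pos": [0, 0, 0], "twist": [0, 0, 0], "jaw": -0.3},
  ],
)

```text
clock: 10.35
tcp_pos: [0.517, -0.2141, 0.0737]
ee_rot: [-0.0, 0.798, 0.603, -0.0]
ft_force: [0.1, 0.5, 0.5]
finger_gap: 0.0554
grip_force: 0.0
```

Emit:
drive_tool(
  rows=[
    {"delta_pos": [0, 0, -8], "twist": [0, 0, 0], "jaw": -0.3},
    {"delta_pos": [0, 0, -15], "twist": [0, 0, 0], "jaw": -0.3},
    {"delta_pos": [0, 0, -30], "twist": [0, 0, 0], "jaw": -0.3},
    {"delta_pos": [0, 0, -45], "twist": [0, 0, 0], "jaw": -0.3},
    {"delta_pos": [0, 0, -45], "twist": [0, 0, 0], "jaw": -0.3},
  ],
)

```text
clock: 10.85
tcp_pos: [0.5169, -0.2137, 0.2194]
ee_rot: [0.0, 0.797, 0.603, 0.0]
ft_force: [1.4, -1.6, -0.3]
finger_gap: 0.0555
grip_force: 0.0
```

```bash
python3 - <<'E'
from h import *
s=r.sense();print(s['tcp_pos'],yaw(s['ee_rot']))
ys=np.radians(74.2);Y=np.array([np.cos(ys),np.sin(ys)]);X=np.array([Y[1],-Y[0]]);c=np.array([.517,-.2125])
for n in('side','wrist','top'):
    g=grab(n);P=cloud(g);z=P[...,2];q=P[...,:2]-c;u=q@X;v=q@Y;hsv=cv2.cvtColor(g['im'],cv2.COLOR_RGB2HSV)
    blue=(hsv[...,1]>120)&(abs(hsv[...,0].astype(int)-112)<14)
    top=(z>.084)&(z<.1)&(abs(u)<.05)&(abs(v)<.15)&~blue&(g['d']>0)
    lip=blue&(z>.076)&(z<.09)&(abs(u)<.05)
    for l,m in(('bar',top),('lip',lip)):
      for lo,hi in((-.15,-.06),(.06,.15)):
        k=m&(v>lo)&(v<hi)
        if k.sum()>5: print(n,l,k.sum(),'u',np.percentile(u[k],[3,50,97]).round(4),'v',np.percentile(v[k],[1,99]).round(4),'z',np.percentile(z[k],[5,50,95]).round(4))
    # ply hub red tooth
    H=hsv[...,0].astype(int);k=((H<8)|(H>172))&(hsv[...,1]>150)&(z>.09)&(z<.16)&(P[...,1]>.1)&(P[...,1]<.4)&(P[...,0]<.6)
    if n=='top' and k.sum()>5:print('red',P[k].mean(0))
    if n=='top':
        for nm,kk in(('grn',(H>40)&(H<80)&(hsv[...,1]>120)&(z>.05)&(P[...,1]>.05)&(P[...,1]<.35)&(P[...,0]<.7)),):
            print(nm,cv2.minAreaRect((P[kk][:,:2]*1000).astype(np.float32)))
plan([(433.5,219.5,230,98.5,4)])
E
```

```text
[ 0.51685742 -0.21373066  0.21941479] 74.2262969178178
side bar 152 u [-0.0133 -0.0019  0.0166] v [-0.1223 -0.0608] z [0.0859 0.0907 0.0939]
side bar 179 u [-0.0124 -0.0009  0.0133] v [0.0611 0.1174] z [0.0853 0.0905 0.0932]
side lip 26 u [-0.0266 -0.022   0.021 ] v [-0.0917 -0.0692] z [0.0768 0.0819 0.0846]
side lip 40 u [-0.0275 -0.0211  0.0257] v [0.066  0.0918] z [0.0787 0.0826 0.0866]
wrist bar 2089 u [-0.013  -0.0013  0.0107] v [-0.1221 -0.0605] z [0.0882 0.0892 0.0904]
wrist bar 3282 u [-0.013  -0.0011  0.011 ] v [0.0606 0.1157] z [0.0879 0.0891 0.0904]
wrist lip 417 u [-0.026  -0.0138  0.0225] v [-0.0918 -0.0654] z [0.0776 0.081  0.0883]
wrist lip 683 u [-0.0271  0.0152  0.0227] v [0.067  0.0866] z [0.0797 0.081  0.0823]
top bar 145 u [-0.0097  0.0024  0.0144] v [0.0608 0.1164] z [0.0852 0.0893 0.0938]
top lip 35 u [-0.0239 -0.0167  0.0259] v [0.0687 0.0884] z [0.0768 0.0813 0.0854]
red [0.43461009 0.21981858 0.12837235]
grn ((325.7021789550781, 136.62374877929688), (587.3170776367188, 114.35638427734375), 23.624940872192383)
now [ 519.5 -214.6  221.9] 74.2 tilt [ 0.0074 -0.0046 -1.    ]
-> [433.5 219.5 230.   98.5] step mm 22.1 deg 1.22 twist z -0.0212
   0 [19.7, -10.0, -0.4]
   1 [19.9, -9.6, -0.4]
   2 [20.1, -9.2, -0.4]
   3 [20.3, -8.8, -0.4]
   4 [20.5, -8.3, -0.4]
   5 [20.7, -7.9, -0.4]
   6 [20.8, -7.5, -0.4]
   7 [21.0, -7.0, -0.4]
   8 [21.1, -6.6, -0.4]
   9 [21.3, -6.1, -0.4]
   10 [21.4, -5.7, -0.4]
   11 [21.5, -5.2, -0.4]
   12 [21.6, -4.8, -0.4]
   13 [21.7, -4.3, -0.4]
   14 [21.8, -3.8, -0.4]
   15 [21.9, -3.4, -0.4]
   16 [21.9, -2.9, -0.4]
   17 [22.0, -2.4, -0.4]
   18 [22.0, -2.0, -0.4]
   19 [22.1, -1.5, -0.4]
```

The bar is at rest in both saddles: top at 89–90 mm, 1 mm off across, 1–2 mm off along. On to the hub.

Emit:
drive_tool(
  rows=[
    {"delta_pos": [26.3, -13.4, 0], "twist": [0, 0, 0], "jaw": -0.3},
    {"delta_pos": [26.3, -13.4, 0], "twist": [0, 0, 0], "jaw": -0.3},
    {"delta_pos": [26.3, -13.4, 0], "twist": [0, 0, 0], "jaw": -0.3},
    {"delta_pos": [26.3, -13.4, 0], "twist": [0, 0, 0], "jaw": -0.3},
    {"delta_pos": [26.3, -13.4, 0], "twist": [0, 0, 0], "jaw": -0.3},
  ],
)

```text
clock: 11.5
tcp_pos: [0.4875, -0.0681, 0.2164]
ee_rot: [-0.0, 0.798, 0.603, -0.0]
ft_force: [0.2, 0.0, 0.7]
finger_gap: 0.0555
grip_force: 0.0
```

Emit:
drive_tool(
  rows=[
    {"delta_pos": [26.3, -13.4, 0], "twist": [0, 0, 0], "jaw": -0.3},
    {"delta_pos": [26.3, -13.4, 0], "twist": [0, 0, 0], "jaw": -0.3},
    {"delta_pos": [26.3, -13.4, 0], "twist": [0, 0, 0], "jaw": -0.3},
    {"delta_pos": [26.3, -13.4, 0], "twist": [0, 0, 0], "jaw": -0.3},
    {"delta_pos": [26.3, -13.4, 0], "twist": [0, 0, 0], "jaw": -0.3},
  ],
)

```text
clock: 12.0
tcp_pos: [0.4588, 0.0766, 0.2165]
ee_rot: [0.0, 0.798, 0.603, -0.0]
ft_force: [-0.0, -0.7, 0.5]
finger_gap: 0.0559
grip_force: 0.0
```

Emit:
drive_tool(
  rows=[
    {"delta_pos": [26.3, -13.4, 0], "twist": [0, 0, 0], "jaw": -0.3},
    {"delta_pos": [26.3, -13.4, 0], "twist": [0, 0, 0], "jaw": -0.3},
    {"delta_pos": [26.3, -13.4, 0], "twist": [0, 0, 0], "jaw": -0.3},
    {"delta_pos": [26.3, -13.4, 0], "twist": [0, 0, 0], "jaw": -0.3},
    {"delta_pos": [26.3, -13.4, 0], "twist": [0, 0, 0], "jaw": -0.3},
  ],
)

```text
clock: 12.5
tcp_pos: [0.4303, 0.221, 0.2166]
ee_rot: [0.001, 0.798, 0.603, -0.0]
ft_force: [0.2, 0.9, 0.3]
finger_gap: 0.0557
grip_force: 0.0
```

Emit:
drive_tool(
  rows=[
    {"delta_pos": [0, 0, 0], "twist": [0, 0, -0.1], "jaw": -0.3},
    {"delta_pos": [0, 0, 0], "twist": [0, 0, -0.1], "jaw": -0.3},
    {"delta_pos": [0, 0, 0], "twist": [0, 0, -0.1], "jaw": -0.3},
    {"delta_pos": [0, 0, 0], "twist": [0, 0, -0.12], "jaw": -0.3},
    {"delta_pos": [0, 0, 0], "twist": [0, 0, 0], "jaw": -0.3},
  ],
)

```text
clock: 13.0
tcp_pos: [0.4306, 0.2201, 0.2164]
ee_rot: [-0.0, 0.654, 0.756, -0.0]
ft_force: [0.3, -0.6, -0.6]
finger_gap: 0.0557
grip_force: 0.0
```

```bash
python3 - <<'E'
from h import *
g=grab('wrist');pickle.dump(g,open('g2.pkl','wb'));cv2.imwrite('pics/w2.png',g['im'][...,::-1])
P=cloud(g);hsv=cv2.cvtColor(g['im'],cv2.COLOR_RGB2HSV);H=hsv[...,0].astype(int)
k=((H<8)|(H>172))&(hsv[...,1]>150)&(P[...,2]>.09)&(P[...,2]<.16)&(g['d']>0)
q=P[k];print(len(q),q.mean(0),np.percentile(q[:,2],[2,50,98]))
t=q[q[:,2]>np.percentile(q[:,2],98)-.006];print('top',len(t),cv2.minAreaRect((t[:,:2]*1000).astype(np.float32)))
m=(abs(P[...,0]-.433)<.04)&(abs(P[...,1]-.22)<.08)&(P[...,2]>.06)&(P[...,2]<.14)&(g['d']>0)
q=P[m];c=q[:,:2].mean(0);U,S,V=np.linalg.svd(q[:,:2]-c,full_matrices=False);print('slab',len(q),c,V[0],np.degrees(np.arctan2(-V[0,0]*np.sign(V[0,1]),abs(V[0,1]))),'y-ext',np.percentile((q[:,:2]-c)@V[0],[1,99]),'t-ext',np.percentile((q[:,:2]-c)@V[1],[2,98]))
plan([(433.5,219.5,230,99.5,1)])
E
```

```text
877 [0.43007014 0.22163014 0.12803448] [0.11730669 0.12883872 0.130218  ]
top 803 ((430.3558349609375, 219.9949493408203), (11.991195678710938, 26.144695281982422), 11.58987808227539)
slab 3030 [0.42794161 0.23186065] [ 0.19925433 -0.97994781] 11.493357703651935 y-ext [-0.04776153  0.06100871] t-ext [-0.00575961  0.00578999]
now [430.7 220.1 216.5] 98.12 tilt [-6.e-04 -6.e-04 -1.e+00]
-> [433.5 219.5 230.   99.5] step mm 2.8 deg 0.28 twist z -0.0048
   0 [-0.2, 0.5, -2.7]
   1 [-0.2, 0.5, -2.7]
   2 [-0.2, 0.5, -2.7]
   3 [-0.2, 0.5, -2.7]
   4 [-0.2, 0.5, -2.7]
```

View pics/w2.png

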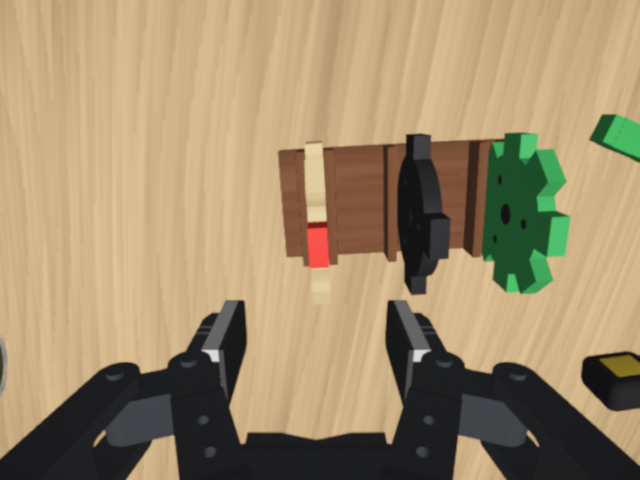

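The wrist view shows the ply hub with its red tooth at (317,245) lying between the open fingers, and the black hub clear at (420,210). Red top measures 12 × 26 mm at (430.4, 220.0), z 130 mm, thickness axis at 11.5°; all as given. Descend.

Emit:
drive_tool(
  rows=[
    {"delta_pos": [0, 0, 15], "twist": [0, 0, -0.03], "jaw": -0.3},
    {"delta_pos": [0, 0, 25], "twist": [0, 0, -0.029], "jaw": -0.3},
    {"delta_pos": [0, 0, 30], "twist": [0, 0, 0], "jaw": -0.3},
    {"delta_pos": [0, 0, 28], "twist": [0, 0, 0], "jaw": -0.3},
    {"delta_pos": [0, 0, 18], "twist": [0, 0, 0], "jaw": -0.3},
  ],
)

```text
clock: 13.55
tcp_pos: [0.4293, 0.2195, 0.0976]
ee_rot: [-0.001, 0.632, 0.775, -0.001]
ft_force: [0.1, -0.3, 0.5]
finger_gap: 0.0559
grip_force: 0.0
```

Emit:
drive_tool(
  rows=[
    {"delta_pos": [0, 0, 2], "twist": [0, 0, 0], "jaw": 0},
    {"delta_pos": [0, 0, 0], "twist": [0, 0, 0], "jaw": 0.3},
    {"delta_pos": [0, 0, 0], "twist": [0, 0, 0], "jaw": 0.5},
    {"delta_pos": [0, 0, 0], "twist": [0, 0, 0], "jaw": 0.7},
    {"delta_pos": [0, 0, 0], "twist": [0, 0, 0], "jaw": 1},
  ],
)

```text
clock: 14.05
tcp_pos: [0.432, 0.2205, 0.0999]
ee_rot: [0.001, 0.632, 0.775, 0.001]
ft_force: [-0.8, -0.6, 3.8]
finger_gap: 0.0108
grip_force: 58.9
```

Emit:
drive_tool(
  rows=[
    {"delta_pos": [0, 0, 0], "twist": [0, 0, 0], "jaw": 1},
    {"delta_pos": [0, 0, 0], "twist": [0, 0, 0], "jaw": 1},
    {"delta_pos": [0, 0, 0], "twist": [0, 0, 0], "jaw": 1},
    {"delta_pos": [0, 0, 0], "twist": [0, 0, 0], "jaw": 1},
    {"delta_pos": [0, 0, 0], "twist": [0, 0, 0], "jaw": 1},
  ],
)

```text
clock: 14.55
tcp_pos: [0.4321, 0.2205, 0.0999]
ee_rot: [0.001, 0.632, 0.775, 0.001]
ft_force: [0.7, 0.8, 6.6]
finger_gap: 0.0113
grip_force: 59.4
```

Emit:
drive_tool(
  rows=[
    {"delta_pos": [0, 0, -5], "twist": [0, 0, 0], "jaw": 1},
    {"delta_pos": [0, 0, -10], "twist": [0, 0, 0], "jaw": 1},
    {"delta_pos": [0, 0, -15], "twist": [0, 0, 0], "jaw": 1},
    {"delta_pos": [0, 0, -15], "twist": [0, 0, 0], "jaw": 1},
    {"delta_pos": [0, 0, -15], "twist": [0, 0, 0], "jaw": 1},
  ],
)

```text
clock: 15.05
tcp_pos: [0.4311, 0.2204, 0.1603]
ee_rot: [0.0, 0.632, 0.775, 0.0]
ft_force: [0.0, 0.1, -1.6]
finger_gap: 0.0112
grip_force: 58.6
```

Emit:
drive_tool(
  rows=[
    {"delta_pos": [0, 0, -15], "twist": [0, 0, 0], "jaw": 1},
    {"delta_pos": [0, 0, -20], "twist": [0, 0, 0], "jaw": 1},
    {"delta_pos": [0, 0, -20], "twist": [0, 0, 0], "jaw": 1},
    {"delta_pos": [0, 0, -15], "twist": [0, 0, 0], "jaw": 1},
    {"delta_pos": [0, 0, 0], "twist": [0, 0, 0], "jaw": 1},
  ],
)

```text
clock: 15.55
tcp_pos: [0.4324, 0.2207, 0.2311]
ee_rot: [0.002, 0.632, 0.775, 0.001]
ft_force: [-0.0, 0.2, -0.9]
finger_gap: 0.0114
grip_force: 58.7
```

```bash
python3 - <<'E'
from h import *
g=grab('side');P=cloud(g);hsv=cv2.cvtColor(g['im'],cv2.COLOR_RGB2HSV);H=hsv[...,0].astype(int)
m=(abs(P[...,0]-.43)<.06)&(abs(P[...,1]-.22)<.09)&(P[...,2]>.12)&(P[...,2]<.28)&(H>10)&(H<30)&(hsv[...,2]>100)&(g['d']>0)
q=P[m];print(len(q),q.min(0),q.max(0));np.set_printoptions(precision=4,suppress=True)
c=q.mean(0);U,S,V=np.linalg.svd(q-c,full_matrices=False);print('normal',V[2]*np.sign(V[2,0]),np.degrees(np.arctan2(V[2,1],V[2,0])),'zpct',np.percentile(q[:,2],[1,99]))
a=cv2.resize(g['im'][230:390,220:400],None,fx=3,fy=3,interpolation=cv2.INTER_CUBIC);cv2.imwrite('pics/lift.png',a[...,::-1])
plan([(516.3,-212.8,235,74.2,3)])
E
```

```text
569 [0.39502631 0.16922185 0.14009639] [0.46407674 0.28016716 0.27936295]
normal [ 0.9794  0.1869 -0.0763] -169.19858127045592 zpct [0.144 0.271]
now [431.7 220.2 229.6] 101.6 tilt [ 0.0021 -0.0006 -1.    ]
-> [ 516.3 -212.8  235.    74.2] step mm 29.4 deg -1.83 twist z 0.0319
   0 [-29.4, -0.3, -0.4]
   1 [-29.4, 0.7, -0.4]
   2 [-29.4, 1.6, -0.4]
   3 [-29.3, 2.5, -0.4]
   4 [-29.2, 3.5, -0.4]
   5 [-29.1, 4.4, -0.4]
   6 [-28.9, 5.3, -0.4]
   7 [-28.7, 6.2, -0.4]
   8 [-28.5, 7.2, -0.4]
   9 [-28.3, 8.1, -0.4]
   10 [-28.0, 9.0, -0.4]
   11 [-27.7, 9.8, -0.4]
   12 [-27.4, 10.7, -0.4]
   13 [-27.0, 11.6, -0.4]
   14 [-26.6, 12.4, -0.4]
```

View pics/lift.png

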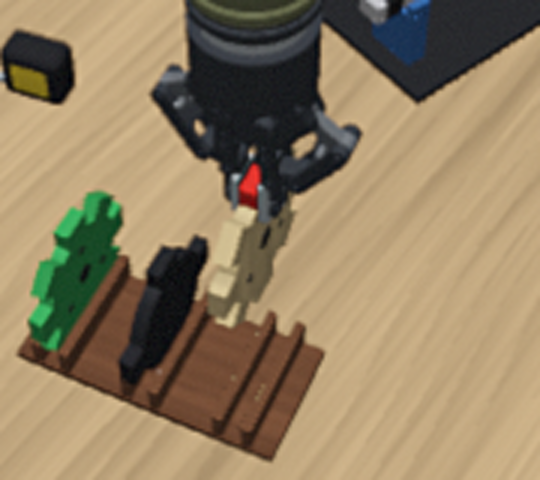

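The side crop shows the ply hub held by its red tooth at (250,188), clear of the rack, with the other two hubs unmoved. Carry it to the station.

Emit:
drive_tool(
  rows=[
    {"delta_pos": [-15, 0, 0], "twist": [0, 0, 0], "jaw": 1},
    {"delta_pos": [-25, -0.3, 0], "twist": [0, 0, 0], "jaw": 1},
    {"delta_pos": [-32, -0.3, 0], "twist": [0, 0, 0], "jaw": 1},
    {"delta_pos": [-32, -0.3, 0], "twist": [0, 0, 0], "jaw": 1},
    {"delta_pos": [-32, -0.3, 0], "twist": [0, 0, 0], "jaw": 1},
  ],
)

```text
clock: 16.1
tcp_pos: [0.4566, 0.0853, 0.2277]
ee_rot: [-0.001, 0.632, 0.775, -0.001]
ft_force: [-0.3, -1.0, -1.1]
finger_gap: 0.0113
grip_force: 58.7
```

Emit:
drive_tool(
  rows=[
    {"delta_pos": [-32, -0.3, 0], "twist": [0, 0, 0], "jaw": 1},
    {"delta_pos": [-32, -0.3, 0], "twist": [0, 0, 0], "jaw": 1},
    {"delta_pos": [-32, -0.3, 0], "twist": [0, 0, 0], "jaw": 1},
    {"delta_pos": [-32, -0.3, 0], "twist": [0, 0, 0], "jaw": 1},
    {"delta_pos": [-32, -0.3, 0], "twist": [0, 0, 0], "jaw": 1},
  ],
)

```text
clock: 16.6
tcp_pos: [0.4874, -0.0715, 0.2274]
ee_rot: [-0.001, 0.632, 0.775, -0.0]
ft_force: [-1.1, -0.5, -1.1]
finger_gap: 0.0114
grip_force: 58.7
```

Emit:
drive_tool(
  rows=[
    {"delta_pos": [-32, -0.3, 0], "twist": [0, 0, 0], "jaw": 1},
    {"delta_pos": [-32, -0.3, 0], "twist": [0, 0, 0], "jaw": 1},
    {"delta_pos": [-32, -0.3, 0], "twist": [0, 0, 0], "jaw": 1},
    {"delta_pos": [-29, -0.3, 0], "twist": [0, 0, 0], "jaw": 1},
    {"delta_pos": [-20, -0.3, 0], "twist": [0, 0, 0], "jaw": 1},
  ],
)

```text
clock: 17.1
tcp_pos: [0.5151, -0.2149, 0.227]
ee_rot: [-0.001, 0.633, 0.774, -0.0]
ft_force: [-0.2, 0.3, -0.8]
finger_gap: 0.0113
grip_force: 58.6
```

Emit:
drive_tool(
  rows=[
    {"delta_pos": [0, 0, 0], "twist": [0, 0, 0.08], "jaw": 1},
    {"delta_pos": [0, 0, 0], "twist": [0, 0, 0.13], "jaw": 1},
    {"delta_pos": [0, 0, 0], "twist": [0, 0, 0.13], "jaw": 1},
    {"delta_pos": [0, 0, 0], "twist": [0, 0, 0.1], "jaw": 1},
    {"delta_pos": [0, 0, 0], "twist": [0, 0, 0.038], "jaw": 1},
  ],
)

```text
clock: 17.6
tcp_pos: [0.5155, -0.2118, 0.2278]
ee_rot: [-0.001, 0.798, 0.603, -0.0]
ft_force: [-0.9, 0.9, -1.5]
finger_gap: 0.0111
grip_force: 58.6
```

```bash
cat > chk.py <<'E'
from h import *
np.set_printoptions(precision=4,suppress=True)
ys=np.radians(74.2);Y=np.array([np.cos(ys),np.sin(ys)]);X=np.array([Y[1],-Y[0]]);c=np.array([.5163,-.2128])
s=r.sense();print(s['tcp_pos'],'tcp uv',(s['tcp_pos'][:2]-c)@X,(s['tcp_pos'][:2]-c)@Y,'yaw',yaw(s['ee_rot']),s['grip_force'])
z0=s['tcp_pos'][2]-.03
for n in('side','top','wrist'):
    g=grab(n);cv2.imwrite(f'pics/c_{n}.png',g['im'][...,::-1]);P=cloud(g);z=P[...,2];q=P[...,:2]-c;u=q@X;v=q@Y;hsv=cv2.cvtColor(g['im'],cv2.COLOR_RGB2HSV);H=hsv[...,0].astype(int)
    m=(abs(u)<.04)&(abs(v)<.09)&(abs(z-z0)<.07)&(H>9)&(H<30)&(hsv[...,2]>70)&(hsv[...,1]>40)&(g['d']>0)
    if m.sum()>30:
        k=np.c_[u[m],v[m],z[m]];o=np.median(k,0);k=k[abs(k[:,0]-o[0])<.02];V=np.linalg.svd(k-k.mean(0),full_matrices=False)[2];print(n,len(k),'u,v,z pct',np.percentile(k,[1,50,99],axis=0).tolist(),'normal',V[2]*np.sign(V[2,0]))
    b=(z>.084)&(z<.1)&(abs(u)<.05)&(abs(v)<.14)&(abs(v)>.07)&(hsv[...,1]<70)&(g['d']>0)
    if b.sum()>20: print(n,'bar u',np.percentile(u[b],[3,97]),'v',np.percentile(v[b],[1,99]),'z',np.median(z[b]))
plan([(516.3,-212.8,195,74.2,1)])
E
python3 chk.py
```

```text
[ 0.5155 -0.2118  0.2278] tcp uv -0.0009845911722654985 0.0007180315303568492 yaw 74.1303879983972 58.601070418953896
side 827 u,v,z pct [[-0.0102157580170419, -0.05748530839975395, 0.14199582269912298], [-0.006463877785228082, 0.012976313407602568, 0.1996927861340582], [0.005860919776187879, 0.05981652106847855, 0.24605083510029255]] normal [ 0.999  -0.0448  0.0014]
side bar u [-0.0119  0.0135] v [-0.1222  0.1174] z 0.09061697766140153
top 96 u,v,z pct [[-0.005906356492690473, 0.013989507260451126, 0.166967009308044], [-0.00244133594262462, 0.04163924251007932, 0.23156566758612424], [0.006732727728484036, 0.06049759607787841, 0.249250182894325]] normal [ 0.9882 -0.1322 -0.0778]
top bar u [-0.0091  0.0145] v [0.0707 0.1172] z 0.08968207182729268
wrist 6067 u,v,z pct [[-0.02081020574836523, -0.035946500266957136, 0.19417819961317737], [-0.0025730606959052265, 0.03527240319665042, 0.23999272596982366], [0.004108362665579166, 0.05964182462325559, 0.25383348650388904]] normal [1.     0.0006 0.0022]
wrist bar u [-0.0122  0.0115] v [0.0704 0.1158] z 0.08916405733469378
now [ 515.6 -212.   228. ] 74.35 tilt [-0.0012  0.0008 -1.    ]
-> [ 516.3 -212.8  195.    74.2] step mm 6.6 deg -0.03 twist z 0.0005
   0 [-0.1, 0.2, 6.6]
   1 [-0.1, 0.2, 6.6]
   2 [-0.1, 0.2, 6.6]
   3 [-0.1, 0.2, 6.6]
   4 [-0.1, 0.2, 6.6]
```

Emit:
drive_tool(
  rows=[
    {"delta_pos": [0, 0.3, 5], "twist": [0, 0, 0], "jaw": 1},
    {"delta_pos": [0, 0.3, 9], "twist": [0, 0, 0], "jaw": 1},
    {"delta_pos": [0, 0.3, 9], "twist": [0, 0, 0], "jaw": 1},
    {"delta_pos": [0, 0.3, 7], "twist": [0, 0, 0], "jaw": 1},
    {"delta_pos": [0, 0.3, 3.5], "twist": [0, 0, 0], "jaw": 1},
  ],
)

```text
clock: 18.25
tcp_pos: [0.5167, -0.2129, 0.1939]
ee_rot: [-0.001, 0.797, 0.604, -0.0]
ft_force: [-0.3, -0.0, -1.4]
finger_gap: 0.0113
grip_force: 58.6
```

Emit:
drive_tool(
  rows=[
    {"delta_pos": [0, 0, 0], "twist": [0, 0, 0], "jaw": 1},
    {"delta_pos": [0, 0, 0], "twist": [0, 0, 0], "jaw": 1},
    {"delta_pos": [0, 0, 0], "twist": [0, 0, 0], "jaw": 1},
    {"delta_pos": [0, 0, 0], "twist": [0, 0, 0], "jaw": 1},
    {"delta_pos": [0, 0, 0], "twist": [0, 0, 0], "jaw": 1},
  ],
)

```text
clock: 18.75
tcp_pos: [0.5175, -0.2131, 0.1956]
ee_rot: [0.0, 0.797, 0.604, 0.0]
ft_force: [0.0, -0.8, -0.8]
finger_gap: 0.0114
grip_force: 58.6
```

```bash
python3 chk.py; python3 -c "
import cv2;a=cv2.imread('pics/c_side.png')[130:290,280:460];cv2.imwrite('pics/fin.png',cv2.resize(a,None,fx=3,fy=3,interpolation=cv2.INTER_CUBIC))"
```

```text
[ 0.5175 -0.2131  0.1956] tcp uv 0.0012157665563501498 3.726606895078995e-05 yaw 74.24270576038172 58.61512077972293
side 774 u,v,z pct [[-0.008002260925128565, -0.0586915876261357, 0.10966068494896597], [-0.0038029059376156783, 0.012362990196857061, 0.1675702416854653], [0.008427806443460412, 0.058719017454443245, 0.21449714788647453]] normal [ 0.999  -0.0443 -0.0056]
side bar u [-0.0121  0.0129] v [-0.1209  0.1163] z 0.09047372601445562
top 87 u,v,z pct [[-0.0036557611479618108, 0.013311778504521334, 0.13828001358563408], [0.00019573175218047872, 0.04149412233847709, 0.2009064007482691], [0.008757097947707924, 0.05984163301522215, 0.21638449010012034]] normal [ 0.9916 -0.1062 -0.0738]
top bar u [-0.0093  0.0148] v [0.0702 0.1172] z 0.08925292741181268
wrist 5976 u,v,z pct [[-0.006388701236435345, -0.036911550643791785, 0.16165002284475888], [-0.00047231870363662737, 0.03480087772465114, 0.2074994360154509], [0.005692691470892501, 0.058972684118202626, 0.2225727497057687]] normal [ 1.     -0.0007  0.0027]
wrist bar u [-0.0121  0.0115] v [0.0705 0.1156] z 0.08917380397122196
now [ 517.4 -213.   195.4] 74.24 tilt [ 0.0001 -0.0002 -1.    ]
-> [ 516.3 -212.8  195.    74.2] step mm 0.2 deg -0.01 twist z 0.0001
   0 [-0.0, -0.2, 0.1]
   1 [-0.0, -0.2, 0.1]
   2 [-0.0, -0.2, 0.1]
   3 [-0.0, -0.2, 0.1]
   4 [-0.0, -0.2, 0.1]
```

View pics/fin.png

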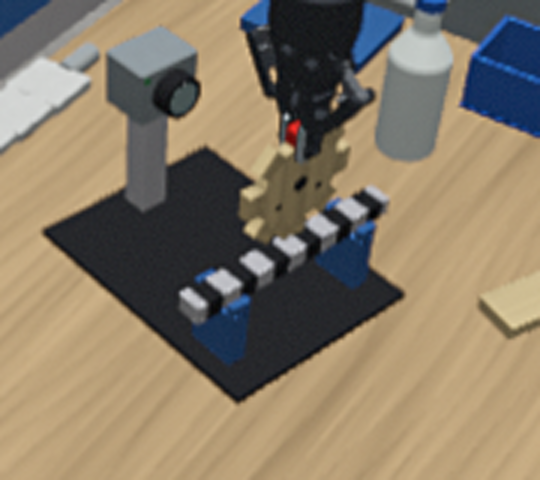

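The side crop shows the bar down in both saddles and the hub upright above it, red tooth up at (293,132), facing the lens. The hub centre is within about 2 mm of the view point, so I hand in.

```bash
python3 -c "
from bench import ticket
print(ticket.finish_job())"
```

```text
the job is handed in; nothing more can be done
None
```

I handed the job in with the scale bar let go in both saddles and the plywood hub held still above it, red tooth up; my last check put both within about 2 mm of target, but the hand-in returned no verdict.

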